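Set up a sherd photograph: board onto the mat, scale block rocked out and held up

TASK

Set up the sherd photograph: slide the white specimen board, flat on the table and without lifting it, fully and squarely onto the dark photo mat and let go of it. Then take the striped scale block that is stuck tight in its sprung holder and rock it side to side towards the holder's two open ends, several times each way, while easing it up until it frees; a plain straight pull would lift the heavy cradle, which must stay down on its base, and the other objects must be left alone. Finish while still holding the block in the gripper, upright and still, one to three centimetres clear above the holder it came out of.

Things in the scene. Friction and masses are not known exactly. Their poses are not given: they have to be found in the camera images.
- board: specimen board: flat white board 130 (own x) x 90 (own y) x 8 mm, 0.2 to 0.4 kg, on the table. Origin: centre of its underside, z up. A broken green foot-ring sherd, 68 mm wide, up to 29 mm above the table, is bonded to it at own x = +26 mm. The board belongs on the mat, long side along the mat's long side, either way round.
- board_grip (a point): middle of the blue finger block fixed on the board: 30 (board's x) x 16 (y) mm, 8 to 38 mm above the table; this point is 23 mm above the table at board x = -45, y = 0 mm. Grip it across its 16 mm (fingers closing along the board's y) to slide and turn the board.
- mat: photo mat: dark grey rectangle with a thin white border, 150 (own x) x 110 (own y) mm, fixed, flush with the table (no step). Origin: its centre, on the table. Mat and holder may be on either side of the robot.
- holder: grey base plate of the block's holder, 130 (own x) x 100 (own y) x 10 mm, fixed to the table. Origin: centre of its underside, z up. The cradle stands on it. The slot runs along own y: low stops at y = +25 and -25 mm (tops 34 mm above the table) are the two sides to rock towards, turning about the holder's x axis.
- holder_rim (a point): centre of the holder's mouth, level with the tops of the two black rubber cheeks, 48 mm above the table, the holder's highest part; axes as the holder. The cheeks stand on the +x and -x sides, 30 mm wide along y, 24 to 48 mm above the table. They squeeze the block with about 15 N each and yield some mm in x.
- cradle (a joint): how far the steel cradle (with the cheeks) is lifted off the base plate, m: 0 = down. It rests there by its weight alone, 12 N, and slides straight up with anything that pulls harder: a straight pull on the seated block (friction about 24 N) lifts it.
- block: scale block: white with black, red, blue stripes, 24 (own x) x 36 (own y) x 80 mm tall, 0.1 to 0.16 kg. Origin: centre of its underside, z up. Starts upright in the holder, yaw as the holder, underside 24 mm above the table on a narrow rib. Its broad 36 mm faces look to x and are held by the cheeks; along y it has 7 mm of play to each stop and can lean over 0.2 rad each way.
- block_top (a point): centre of the block's top face, 80 mm above its underside, 104 mm above the table at the start (56 mm stand out above the cheeks). Grip across the 36 mm, fingers closing along y, fingertips 12 mm or more above the cheeks so that they stay clear when leaning.
- rock_center (a point): point in the holder's slot between the cheeks, 36 mm above the table. Turning the block about the holder's x axis near here takes about 0.4 N m. While it turns it eases up with little force, some 2 mm per swing from 0.2 rad on one side to 0.2 rad on the other; it is free after rising 24 mm.
- sherd_green: bystander: curved green sherd, about 65 x 65 x 16 mm, loose. Origin under its centre, on the table.
- sherd_cream: bystander: curved cream sherd, about 55 x 58 x 18 mm, loose. Origin under its centre, on the table.
- vase_neck: bystander: green vase neck, 56 mm across, 70 mm tall, standing loose. Origin: centre of its underside.
- foot_ring: bystander: brown pottery ring, 72 mm across, 18 mm high, loose. Origin: centre of its underside.
- ink_pad: bystander: blue ink pad, 60 x 45 x 28 mm, loose. Origin: centre of its underside.
- marker: bystander: black marker pen, 125 x 15 x 14 mm, loose, lying along its x. Origin: centre of its underside.
- brush: bystander: brush, 160 mm long, loose, lying along its x. Origin under its middle.

How it is judged:
By the outcome, as a careful person would: the job done as asked, in the order asked, and still so for the second after the job is handed in, while the arm keeps its last pose, push and grip.
It also fails if it takes over 61 s, if anything falls off the work surface, if the arm or the gripper's body presses on something with over 40 N, if the wrist force passes 120 N, or if a joint passes its speed limit or range.

ROBOT

A 6-joint arm with a two-finger parallel gripper is mounted at the origin on the work surface. World frame = base frame: x ahead of the robot, y to its left, z up, the work surface at z = 0. Lengths are in m, angles in rad, forces in N, time in s.
With the tool pointing down it reaches from about 0.35 to 0.875 m from the base axis. Payload 4.2 kg.
Tool frame: the origin (TCP) lies between the finger pads; the fingertips stand 14 mm ahead of it and the grasp point (between the pads) lies 5 mm behind it (arm.tip_reach is the distance from the TCP to the fingertips, in m); z points along the fingers, x is the direction in which the jaws open and shut, and the axes are right-handed (so a half turn about z gives the same grasp; the last joint's range is limited). The gripper opens to 87 mm and grips with 3 to 60 N. Pads are 19 mm wide; open, the fingers measure 117 mm over their backs; the gripper's body (75 mm by 190 mm) begins 51 mm behind the grasp point.
Start: joints at [-0.975, 0.385, 0.008, 0, -1.194, -0.259], TCP at [0.207, -0.59, 0.204] pointing down, gripper open.
Joint ranges: [-3.14, 3.14], [-1.21, 2.06], [-1.07, 1.41], [-3.16, 2.05], [-2.99, -0.16], [-3.1, 3.1]. Speed limits (rad/s): [2.79, 2.79, 3.14, 3.14, 3.14, 3.14].

INTERFACE

Orientations are given as a unit quaternion [x, y, z, w].
In Python, from station import arm gives the robot as it stands. The module is installed in compiled form; this text tells all that it offers.
- The arm moves only by the tool carry_out, never from a script. Its argument "motion" is a list of rows, each a list of 5 numbers: the closure, from -1 (fully open) to 1 (shut), then the shift along the tool's x, y, z in mm, then the turn about the tool's z in degrees. A call has 1 to 12 rows; each row is the pose to reach, as a shift and turn from the pose commanded when the call began, along the tool's axes at that moment; what a row does not reach only later rows make up. A row lasts 1/10 s, in which the tool goes at most 50 mm and 8.59 degrees, less where a joint would pass 70% of its speed; a pose out of reach is approached as far as the arm can. A call with a gripper value outside its range is refused whole. The fingers move at their own pace and stop on an object; "newtons" is the grip in N (left out, the last holds). Time passes only in rows, so rows that repeat a pose let the fingers close. It gives the time, the measured TCP pose, the force and the opening at its end, in the units of the state.
- arm.get_state(): the state, without advancing time (a new reading comes with each control period).
- arm.camera(name): name is "side" or "top" or "wrist"; returns a dict with "pixels" (384x512x3 uint8, red, green, blue), "fx", "fy", "cx", "cy" (pixels), "R" (3x3) and "t" (3): a world point X has camera coordinates R X + t; the wrist camera has in their place "mount" (4x4, takes a point from camera to tool coordinates, whose origin is the TCP and whose axes are the tool frame's). Camera axes: x right, y down, z forward; pixel columns grow to the right and rows downward; lengths in m; the calibration is good to about 2 mm. A picture is of the moment at which its call begins: read the wrist's pose just before it. There is no depth.
- arm.job_done(): hands the job in, once; it reports no verdict.
Trained networks look in a picture, given as the dict that the camera call returned (one of the last four; its "shot" number tells which), for a name from the list of things; names that differ only in an ending like _2 or _b are one class to them, and where a whole thing is asked for, a point or a joint stands for the part that bears it (a point fixed in the world has none). Each returns a list of dicts, best first, with "p" (0 to 1); they miss things now and then, are a little off and sometimes report something else, mostly with a low value. They report only what shows in the picture. A call takes as long as a camera call.
- arm.outline_of(picture, query): "mask" (384x512 bool, what is visible of it) and "at" ([column, row] in pixels, amid what is visible of it).
- arm.tip_of(picture, query): "at" ([column, row] in pixels: a listed point, or the origin of a listed thing).
The state is a dict: "clock": time; "joints": joint angles; "joint_velocities": joint speeds; "effort": joint torques, N m; "eef_pos": TCP position; "eef_rot": TCP orientation; "contact_force": force on the tool from outside, world axes, zero at the start; "moment": the same for the moment, N m; "finger_gap": finger opening in m.
Only numpy, scipy, OpenCV 4.12 (cv2) and the standard library are available. Lean on these libraries where they do the work, as an engineer would, in place of code of your own. Each camera call takes 0.05 s, during which the arm holds its last target. There are 200 camera calls.

## Working session

There is one attempt and no reset: what is moved stays moved. The work goes in short steps, Python scripts to look and compute and a tool call to move; the robot and the scene stay as the last step left them, time stands still between calls to the robot, and variables do not carry over. Pictures are saved under pics/ and viewed, about 8 in all and at most 12, crops included, and the job is handed in when it is done.

Besides the shell and the picture viewer there is one more tool, called in YAML: its name, and indented under it one key for each argument. carry_out: Moves the arm, as the interface text tells. Its arguments: {"type":"object","properties":{"motion":{"type":"array","items":{"type":"array","items":{"type":"number"}}},"newtons":{"type":"number"}},"required":["motion"]}

```bash
mkdir -p pics; cat > h.py <<'E'
from station import arm
import numpy as np, cv2
from scipy.spatial.transform import Rotation as Rn
def save(p,n): cv2.imwrite('pics/'+n+'.png',cv2.cvtColor(p['pixels'],cv2.COLOR_RGB2BGR))
def RT(p,s=None):
    if 'R' in p: return np.array(p['R']),np.array(p['t'])
    T=np.eye(4);T[:3,:3]=Rn.from_quat(s['eef_rot']).as_matrix();T[:3,3]=s['eef_pos']
    C=np.linalg.inv(T@np.array(p['mount']));return C[:3,:3],C[:3,3]
def ray(p,uv,z,s=None):
    R,t=RT(p,s);uv=np.atleast_2d(np.asarray(uv,float))
    d=np.c_[(uv[:,0]-p['cx'])/p['fx'],(uv[:,1]-p['cy'])/p['fy'],np.ones(len(uv))]@R
    o=-R.T@t;return o+d*((z-o[2])/d[:,2])[:,None]
def proj(p,X,s=None):
    R,t=RT(p,s);c=np.atleast_2d(X)@R.T+t
    return np.c_[c[:,0]/c[:,2]*p['fx']+p['cx'],c[:,1]/c[:,2]*p['fy']+p['cy']]
def tool(s,X):  # world point -> tool coords mm
    return 1e3*Rn.from_quat(s['eef_rot']).inv().apply(np.asarray(X)-s['eef_pos'])
def rect(p,q,z,s=None):
    o=arm.outline_of(p,q)
    if not o: return None
    c=np.argwhere(o[0]['mask'])[:,::-1]
    g=ray(p,c,z,s)[:,:2]; r=cv2.minAreaRect((g*1e3).astype(np.float32))
    return o[0]['p'],o[0]['at'],r
E
python3 - <<'E'
from h import *
s=arm.get_state();print(s)
for n in('top','side'):
    p=arm.camera(n);save(p,n+'1');print(n,p['R'],p['t'],p['fx'])
    for q,z in(('board_grip',.023),('board',0),('mat',0),('holder',0),('holder_rim',.048),('block_top',.104),('rock_center',.036),('sherd_green',0),('sherd_cream',0),('vase_neck',0),('foot_ring',0),('ink_pad',0),('marker',0),('brush',0)):
        print(q,[(round(r['p'],2),np.round(r['at']),ray(p,r['at'],z)[0].round(3)) for r in arm.tip_of(p,q)[:2]])
    if n=='top':
        for q,z in(('board',.008),('mat',0),('holder',.01)): print(q,rect(p,q,z))
E
```

```text
{'clock': 0.0, 'joints': array([-9.75391491e-01,  3.85548401e-01,  6.64495535e-03, -4.90754641e-04,
       -1.19401562e+00, -2.58591251e-01]), 'joint_velocities': array([ 9.06922980e-04, -1.72004321e-04,  1.40447192e-05,  2.03766211e-03,
       -7.30200323e-04, -4.07688958e-05]), 'effort': array([-5.20454196e-04, -3.90664029e+01,  1.87400132e+01,  4.21993464e+00,
        1.09196335e-02, -1.79782123e-04]), 'eef_pos': array([ 0.20634875, -0.58927699,  0.20337329]), 'eef_rot': array([ 5.78657366e-01,  8.15570030e-01,  5.85880397e-04, -9.13926749e-04]), 'contact_force': array([-0.19287238,  0.07359337, -1.09817737]), 'moment': array([-0.01271345, -0.00631094, -0.03803727]), 'finger_gap': 0.08681418777971754}
top [[ 0.00944654 -0.99974046 -0.02073115]
 [-0.99131685 -0.00664368 -0.13132696]
 [ 0.13115514  0.02179172 -0.99112232]] [0.01897246 0.57189196 1.0634059 ] 409.1590228077429
board_grip [(0.75, array([264., 218.]), array([ 0.508, -0.007,  0.023])), (0.58, array([190., 132.]), array([0.747, 0.2  , 0.023]))]
board [(0.61, array([261., 202.]), array([0.554, 0.002, 0.   ])), (0.22, array
[... 1826 characters left out ...]
,  0.104])), (0.52, array([292., 220.]), array([0.446, 0.106, 0.104]))]
rock_center [(0.63, array([295., 168.]), array([ 0.575, -0.213,  0.036]))]
sherd_green [(0.82, array([150., 235.]), array([0.762, 0.206, 0.   ]))]
sherd_cream [(0.6, array([372., 181.]), array([ 0.362, -0.318,  0.   ]))]
vase_neck [(0.61, array([190., 200.]), array([0.771, 0.04 , 0.   ]))]
foot_ring [(0.83, array([224., 172.]), array([ 0.777, -0.136,  0.   ]))]
ink_pad [(0.97, array([147., 336.]), array([0.578, 0.408, 0.   ]))]
marker [(0.9, array([287., 371.]), array([0.341, 0.344, 0.   ])), (0.55, array([292., 173.]), array([ 0.592, -0.238,  0.   ]))]
brush [(0.67, array([310., 150.]), array([ 0.604, -0.422,  0.   ]))]
```

View pics/top1.png

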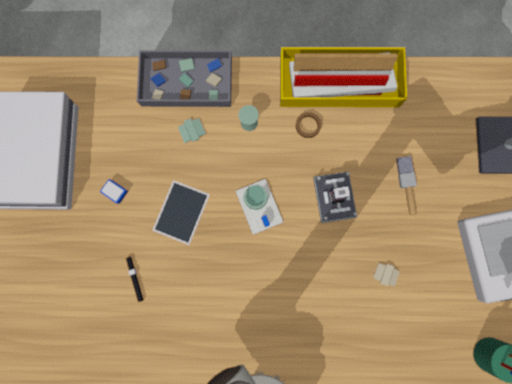

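View pics/side1.png

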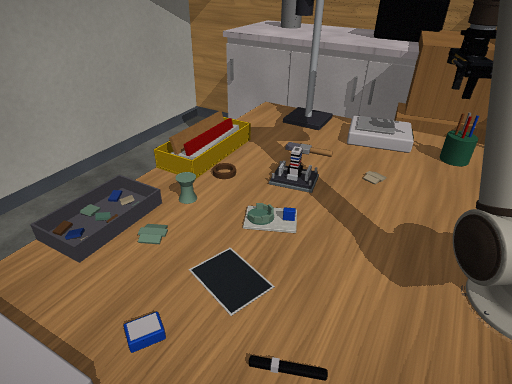

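Top view: board at (260,205) with its blue grip at (265,221), mat at (181,212), holder with block at (335,197). All bystanders are clear of the planned path. I'm moving above the finger block.

carry_out:
  motion:
    - [-1,35,36,0,0]
    - [-1,75,78,0,0]
    - [-1,115,120,0,0]
    - [-1,155,162,0,0]
    - [-1,195,204,0,0]
    - [-1,235,245,10,0]
    - [-1,275,287,20,0]
    - [-1,315,329,35,-1]
    - [-1,355,371,50,-2]
    - [-1,395,413,60,-3]
    - [-1,430,450,65,-3]
    - [-1,450,470,65,-3]

```text
clock: 2.85
eef_pos: [0.4768, -0.0577, 0.146]
eef_rot: [0.557, 0.831, 0.0, 0.0]
contact_force: [0.4, -0.7, 0.6]
finger_gap: 0.087
```

carry_out:
  motion:
    - [-1,0,0,0,0]
    - [-1,0,0,0,0]
    - [-1,0,0,0,0]

```text
clock: 3.15
eef_pos: [0.4758, -0.0603, 0.1462]
eef_rot: [0.557, 0.83, -0.0, -0.0]
contact_force: [0.1, 0.5, -0.3]
finger_gap: 0.0869
```

```bash
cat > m1.py <<'E'
from h import *
s=arm.get_state();p=arm.camera('wrist');save(p,'w1')
print(s['clock'],s['eef_pos'],s['eef_rot'],'xyaw',np.degrees(np.arctan2(*Rn.from_quat(s['eef_rot']).apply([1,0,0])[1::-1])),s['joints'].round(2))
print(np.array(p['mount']).round(3).tolist())
for r in arm.tip_of(p,'board_grip')[:2]: X=ray(p,r['at'],.023,s)[0];print(r['p'],r['at'],X,tool(s,X))
print(rect(p,'board',.008,s)); print(rect(p,'mat',0,s))
E
python3 m1.py
```

```text
3.15 [ 0.47579306 -0.06028709  0.14616344] [ 5.57295552e-01  8.30314185e-01 -1.03233533e-04 -1.06112887e-04] xyaw 112.2620531842712 [ 0.21  0.19 -0.42 -0.   -0.95 -1.4 ]
[[1.0, -0.0, -0.001, -0.0], [0.0, 0.963, 0.271, -0.074], [0.0, -0.271, 0.963, -0.18], [0.0, 0.0, 0.0, 1.0]]
0.79 [286.6, 216.6] [ 0.50327451 -0.00995577  0.023     ] [ 36.1609676   44.53637335 123.15275106]
(0.79, [286.6, 227.0], ((542.8372192382812, 5.9111175537109375), (133.76748657226562, 89.57310485839844), 22.651947021484375))
None
```

carry_out:
  motion:
    - [-1,18,22,0,0]
    - [-1,36,44,0,0]
    - [-1,36,44.5,20,0]
    - [-1,36,44.5,50,0]
    - [-1,36,44.5,85,0]
    - [-1,36,44.5,110,0]
    - [-1,36,44.5,120,0]
    - [-1,36,44.5,120,0]
    - [0.9,36,44.5,120,0]
    - [0.9,36,44.5,120,0]
    - [0.9,36,44.5,120,0]
    - [0.9,36,44.5,120,0]
  newtons: 30

```text
clock: 4.55
eef_pos: [0.5043, -0.0094, 0.027]
eef_rot: [0.557, 0.83, 0.001, 0.001]
contact_force: [-1.5, -0.0, -0.4]
finger_gap: 0.063
```

carry_out:
  motion:
    - [0.9,0,0,0,0]
    - [0.9,0,0,0,0]
    - [0.9,0,0,0,0]

```text
clock: 4.85
eef_pos: [0.5038, -0.0095, 0.0261]
eef_rot: [0.557, 0.83, 0.0, 0.0]
contact_force: [-0.0, -0.3, 0.1]
finger_gap: 0.0391
```

```bash
cat > m2.py <<'E'
from h import *
s=arm.get_state();p=arm.camera('top')
print(s['clock'],s['eef_pos'],s['finger_gap'],s['contact_force'],s['joints'].round(2))
b=rect(p,'board',.008);m=rect(p,'mat',0);print(b,m)
R=Rn.from_quat(s['eef_rot']);xy=np.degrees(np.arctan2(*R.apply([1,0,0])[1::-1]));print('xyaw',xy)
ang=m[2][2]-90  # long side direction
c=np.array(m[2][0])/1e3; d=np.array([np.cos(np.radians(ang)),np.sin(np.radians(ang))])
t=c-.045*d; print('grip target',t,ang,'tool shift',tool(s,[*t,s['eef_pos'][2]]))
E
python3 m2.py
```

```text
4.85 [ 0.50376907 -0.00952436  0.02613978] 0.039085190686635414 [-0.03290938 -0.25285238  0.08622021] [ 0.3   0.39 -0.51 -0.   -0.67 -1.49]
(0.53, [247.8, 186.5], ((594.8978271484375, 29.941787719726562), (11.961675643920898, 82.94998931884766), 22.414697647094727)) (0.97, [182.0, 197.1], ((545.3142700195312, 216.79620361328125), (112.79290771484375, 109.87818908691406), 69.82305908203125))
xyaw 112.29795796139099
grip target [0.50307583 0.23231762] -20.17694091796875 tool shift [2.24020854e+02 9.11190551e+01 8.03893988e-03]
```

carry_out:
  motion:
    - [0.9,0,0,0,0]
    - [0.9,0,0,0,0]
    - [0.9,0,0,0,0]
    - [0.9,0,0,0,0]
    - [0.9,0,0,0,0]
  newtons: 45

```text
clock: 5.5
eef_pos: [0.5038, -0.0095, 0.0261]
eef_rot: [0.557, 0.83, 0.0, 0.0]
contact_force: [0.3, 0.5, 0.2]
finger_gap: 0.0046
```

carry_out:
  motion:
    - [0.9,5,1.5,0,1]
    - [0.9,17,5,0,3]
    - [0.9,35,11,0,6]
    - [0.9,55,17,0,10]
    - [0.9,77,24,0,14]
    - [0.9,99,31,0,18]
    - [0.9,121,38,0,22]
    - [0.9,143,45,0,26]
    - [0.9,165,52,0,30]
    - [0.9,187,59,0,34]
    - [0.9,205,65,0,38]
    - [0.9,220,70,0,41]

```text
clock: 6.7
eef_pos: [0.4848, 0.2221, 0.0261]
eef_rot: [0.813, 0.582, 0.0, -0.0]
contact_force: [0.1, -0.0, 0.7]
finger_gap: 0.0048
```

```bash
cat > m3.py <<'E'
from h import *
s=arm.get_state();p=arm.camera('top');save(p,'top3')
print(s['clock'],s['eef_pos'],s['finger_gap'],s['contact_force'],s['joints'].round(2))
xy=np.degrees(np.arctan2(*Rn.from_quat(s['eef_rot']).apply([1,0,0])[1::-1]))
print('xyaw',xy,'want 68.7'); print(tool(s,[.4826,.2410,s['eef_pos'][2]]))
print(rect(p,'board',.008))
w=arm.camera('wrist');save(w,'w3');print(rect(w,'board',.008,s),rect(w,'mat',0,s))
E
python3 m3.py
```

```text
6.7 [0.48484222 0.22205811 0.02612754] 0.004779832751917475 [ 0.11131972 -0.00636022  0.74263466] [ 0.73  0.43 -0.44  0.   -0.7  -2.63]
xyaw 71.16948141763625 want 68.7
[ 1.72043512e+01 -8.23608530e+00  3.27216477e-03]
(0.98, [262.1, 204.7], ((542.3037109375, 6.688026428222656), (128.77525329589844, 89.95932006835938), 23.101404190063477))
(0.72, [68.7, 297.6], ((505.6623840332031, 44.064697265625), (18.480541229248047, 21.344802856445312), 71.17102813720703)) (0.95, [271.8, 197.9], ((511.3644714355469, 227.94923400878906), (111.98847961425781, 120.44692993164062), 69.23023986816406))
```

```bash
python3 - <<'E'
import cv2,numpy as np
a=cv2.imread('pics/top3.png')[140:280,140:330];a=cv2.resize(a,None,fx=2.1,fy=2.8);b=cv2.imread('pics/w1.png')
b=cv2.resize(b,(400,392));a=cv2.resize(a,(400,392));cv2.imwrite('pics/c3.png',np.hstack([a,b]))
E
```

```text
(no output)
```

View pics/c3.png

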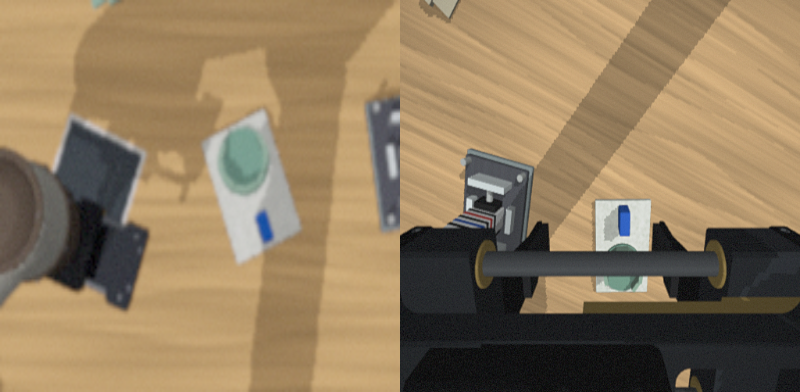

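The crop shows the board still at its starting place. The fingers shut to 4.8 mm without gripping it, although both cameras agree on where the block is. I'll look at the wrist picture for the reason.

View pics/w3.png

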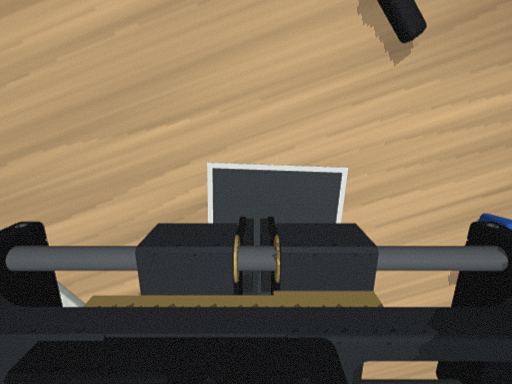

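```bash
python3 - <<'E'
from h import *
s=arm.get_state();p=arm.camera('top');save(p,'top4')
hsv=cv2.cvtColor(p['pixels'],cv2.COLOR_RGB2HSV)
m=cv2.inRange(hsv,(100,150,80),(130,255,255));m[:, :220]=0;m[:,300:]=0;m[:180]=0;m[260:]=0
c=np.argwhere(m)[:,::-1];print(len(c),c.mean(0),ray(p,c.mean(0),.034))
print(p['fx'],p['cx'],p['cy'],s['clock'])
w=cv2.cvtColor(cv2.imread('pics/w1.png'),cv2.COLOR_BGR2HSV)
c=np.argwhere(cv2.inRange(w,(100,150,60),(130,255,255)))[:,::-1];print(len(c),c.mean(0),c.min(0),c.max(0))
pw=arm.camera('wrist');print(pw['fx'],pw['cx'],pw['cy'],pw['mount'])
print('TCP,tip px',proj(pw,[s['eef_pos'],s['eef_pos']-[0,0,.014]],s))
E
```

```text
40 [265.2 220.6] [[ 0.49990105 -0.01061311  0.034     ]]
409.1590228077429 252.64534606419835 193.72093320813283 6.95
435 [265.68275862 216.31034483] [ 70 202] [293 230]
266.83351453228425 256.4201698385971 190.12154892131716 [[ 9.99999804e-01 -6.78922003e-05 -6.22356179e-04 -2.61378628e-04]
 [ 2.34118735e-04  9.62528646e-01  2.71179924e-01 -7.40047284e-02]
 [ 5.80624649e-04 -2.71180016e-01  9.62528473e-01 -1.80219635e-01]
 [ 0.00000000e+00  0.00000000e+00  0.00000000e+00  1.00000000e+00]]
TCP,tip px [[256.94870039 220.94964566]
 [256.93561699 214.05713615]]
```

```bash
python3 - <<'E'
from h import *
s=arm.get_state();print('tip_reach',arm.tip_reach,s['eef_pos'])
p=arm.camera('side');im=cv2.cvtColor(p['pixels'],cv2.COLOR_RGB2BGR).copy()
P=s['eef_pos'];q=proj(p,[P+[0,0,.019*0],P-[0,0,.014],[P[0],P[1],0]]);print(q)
c=q[1].round().astype(int);x0,y0=max(c[0]-50,0),max(c[1]-60,0)
cr=cv2.resize(im[y0:y0+75,x0:x0+100],None,fx=8,fy=8,interpolation=cv2.INTER_NEAREST)
for a,col in zip(q,((0,255,0),(0,0,255),(255,0,255))): cv2.circle(cr,tuple(int(v) for v in (a-[x0,y0]+.5)*8),4,col,-1)
cv2.imwrite('pics/s5.png',cr)
E
```

```text
tip_reach 0.014 [0.48486303 0.21981221 0.02601428]
[[247.94559623 275.24898063]
 [247.90321153 280.18902408]
 [247.86756275 284.34398027]]
```

View pics/s5.png

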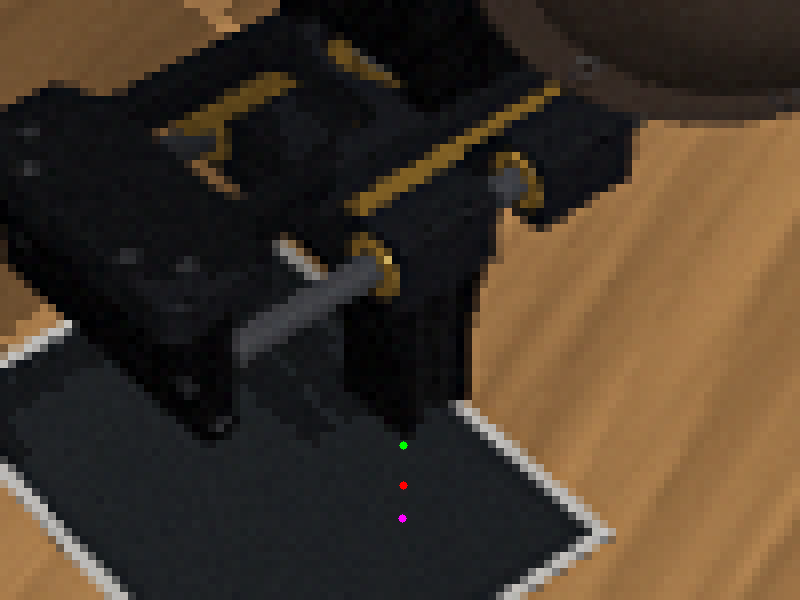

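The side view shows the real fingertips about 16 mm behind the TCP, at display (405,430) while the TCP projects to (403,445). The interface text puts them 14 mm ahead. The wrist view gives the same figure, so the fingers closed above the block. From here I treat the tips as TCP z + 16 mm and grip about 30 mm lower.

carry_out:
  motion:
    - [-1,0,0,-20,0]
    - [-1,-5,3,-40,-3]
    - [-1,-25,12,-40,-9]
    - [-1,-55,25,-40,-17]
    - [-1,-90,40,-40,-25]
    - [-1,-125,55,-40,-33]
    - [-1,-160,70,-40,-41.3]
    - [-1,-190,82,-40,-41.3]
    - [-1,-213,90,-40,-41.3]
    - [-1,-213,90,-40,-41.3]
    - [-1,-213,90,-40,-41.3]
    - [-1,-213,90,-40,-41.3]

```text
clock: 8.3
eef_pos: [0.5021, -0.0097, 0.0662]
eef_rot: [0.555, 0.832, 0.0, 0.0]
contact_force: [-0.3, 0.2, -0.1]
finger_gap: 0.0854
```

carry_out:
  motion:
    - [-1,0,0,20,0]
    - [-1,0,0,40,0]
    - [-1,0,0,55,0]
    - [-1,0,0,65,0]
    - [-1,0,0,69,0]
    - [-1,0,0,69,0]
    - [0.5,0,0,69,0]
    - [0.9,0,0,69,0]
    - [0.9,0,0,69,0]
    - [0.9,0,0,69,0]
    - [0.9,0,0,69,0]
    - [0.9,0,0,69,0]
  newtons: 40

```text
clock: 9.5
eef_pos: [0.502, -0.0101, -0.0028]
eef_rot: [0.555, 0.832, 0.0, 0.0]
contact_force: [0.0, 0.1, 0.4]
finger_gap: 0.0468
```

carry_out:
  motion:
    - [0.9,0,0,0,0]
    - [0.9,0,0,0,0]
    - [0.9,0,0,0,0]
    - [0.9,0,0,0,0]
    - [0.9,0,0,0,0]
    - [0.9,0,0,0,0]

```text
clock: 10.1
eef_pos: [0.502, -0.0101, -0.0029]
eef_rot: [0.555, 0.832, -0.0, 0.0]
contact_force: [-0.1, -1.2, 0.5]
finger_gap: 0.0156
```

Gripped at 15.6 mm. Now I slide the board.

carry_out:
  motion:
    - [0.9,4,1,0,1]
    - [0.9,14,4,0,3]
    - [0.9,30,10,0,6]
    - [0.9,50,16,0,10]
    - [0.9,72,23,0,14]
    - [0.9,94,30,0,18]
    - [0.9,116,38,0,22]
    - [0.9,138,45,0,26]
    - [0.9,160,52,0,30]
    - [0.9,180,59,0,34]
    - [0.9,198,65,0,37]
    - [0.9,212,70,0,40]

```text
clock: 11.3
eef_pos: [0.4845, 0.2133, -0.0029]
eef_rot: [0.807, 0.591, -0.001, 0.0]
contact_force: [0.7, -2.4, 1.0]
finger_gap: 0.016
```

carry_out:
  motion:
    - [0.9,6,-5,0,1]
    - [0.9,14,-10,0,2.5]
    - [0.9,19,-12,0,3.8]
    - [0.9,19,-12,0,3.8]
    - [0.9,19,-12,0,3.8]

```text
clock: 11.8
eef_pos: [0.4792, 0.2347, -0.0029]
eef_rot: [0.825, 0.565, 0.0, -0.0]
contact_force: [-1.3, 1.1, 1.1]
finger_gap: 0.0155
```

```bash
sed -i "s/'top3'/'top6'/;s/'w3'/'w6'/" m3.py; python3 m3.py
```

```text
11.8 [ 0.47917645  0.23474583 -0.00290955] 0.01553905841027068 [-1.25685308  1.12402743  1.09927542] [ 0.76  0.48 -0.46 -0.   -0.63 -2.7 ]
xyaw 68.83329421833817 want 68.7
[7.06840813e+00 9.34301735e-01 3.31971611e-03]
(0.61, [189.3, 203.2], ((545.2363891601562, 208.82498168945312), (89.40685272216797, 74.32189178466797), 68.63904571533203))
None (0.89, [291.4, 192.3], ((467.4920959472656, 245.34783935546875), (110.94038391113281, 27.20825958251953), 67.9906234741211))
```

carry_out:
  motion:
    - [0.9,2,0.5,0,0]
    - [0.9,5,1.5,0,0]
    - [0.9,7,2,0,0]
    - [0.9,7,2,0,0]
    - [-0.3,7,2,0,0]
    - [-0.3,7,2,0,0]
    - [-0.3,7,2,0,0]
    - [-0.3,7,2,0,0]
    - [-0.3,7,2,0,0]
    - [-0.3,7,2,-20,0]
    - [-0.3,7,2,-50,0]
    - [-0.3,7,2,-90,0]

```text
clock: 13.25
eef_pos: [0.4827, 0.2393, 0.0865]
eef_rot: [0.825, 0.565, -0.002, 0.0]
contact_force: [1.1, -0.8, -0.4]
finger_gap: 0.0566
```

carry_out:
  motion:
    - [-1,-40,0,-60,0]
    - [-1,-80,0,-100,0]
    - [-1,-120,0,-105,0]
    - [-1,-165,0,-105,0]
    - [-1,-210,0,-105,0]
    - [-1,-250,0,-105,0]

```text
clock: 13.85
eef_pos: [0.3921, 0.0054, 0.1926]
eef_rot: [0.825, 0.565, 0.001, 0.0]
contact_force: [0.5, -0.5, 0.1]
finger_gap: 0.0863
```

```bash
cat > m7.py <<'E'
from h import *
s=arm.get_state();p=arm.camera('top');save(p,'top7')
print(s['clock'],s['eef_pos'],s['joints'].round(2),'xyaw',np.degrees(np.arctan2(*Rn.from_quat(s['eef_rot']).apply([1,0,0])[1::-1])))
print(rect(p,'board',.008),rect(p,'mat',0),rect(p,'holder',.01))
for n,q,z in(('top','block_top',.104),('top','holder',0)): print(q,[(r['p'],r['at'],ray(p,r['at'],z)[0]) for r in arm.tip_of(p,q)[:2]])
E
python3 m7.py; python3 - <<'E'
import cv2
a=cv2.imread('pics/top7.png')[150:270,130:290];cv2.imwrite('pics/c7.png',cv2.resize(a,None,fx=5,fy=5))
E
```

```text
13.85 [0.39209097 0.00535383 0.19259778] [ 0.43 -0.02 -0.53 -0.   -1.05 -2.37] xyaw 68.8176887221902
(0.63, [182.0, 211.9], ((524.8721313476562, 222.61293029785156), (92.21536254882812, 131.2950897216797), 68.08776092529297)) (0.7, [408.6, 177.6], ((605.4498291015625, -404.1144104003906), (160.2499237060547, 46.70917510986328), 4.890289306640625)) (0.82, [334.0, 202.0], ((569.4168701171875, -200.7312774658203), (130.0193328857422, 100.90557861328125), 9.169981002807617))
block_top [(0.72, [134.4, 277.2], array([0.35245876, 0.31308966, 0.104     ])), (0.58, [343.5, 192.7], array([ 0.56710159, -0.20663921,  0.104     ]))]
holder [(0.95, [333.3, 198.5], array([ 0.56488429, -0.1991138 ,  0.        ])), (0.45, [137.6, 279.3], array([0.33934724, 0.33584068, 0.        ]))]
```

View pics/c7.png

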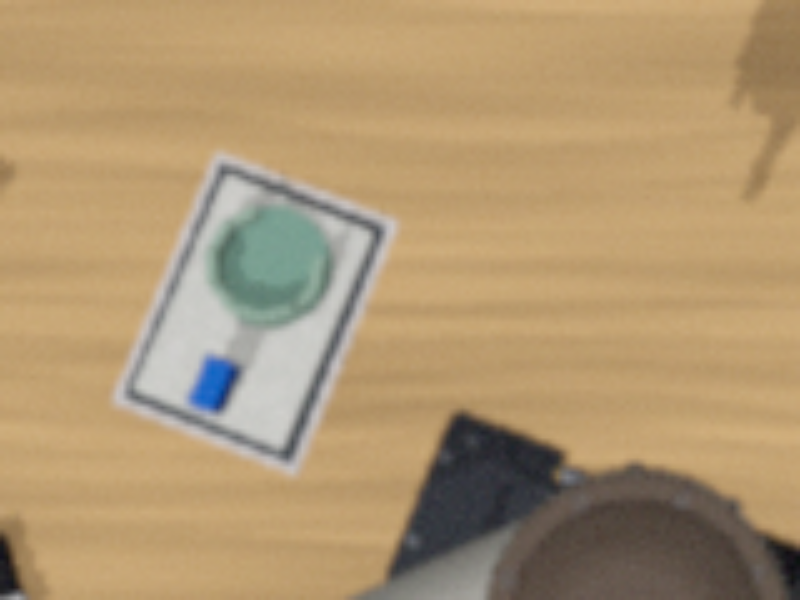

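The board sits centred and square on the mat: dark margin on all four sides, corners near (220,160), (390,225), (290,465) and (120,400) in the crop. Next I move above the holder and take a closer look.

carry_out:
  motion:
    - [-1,-12,22,0,-4]
    - [-1,-24,44,0,-8]
    - [-1,-36,66,0,-12]
    - [-1,-48,88,0,-16]
    - [-1,-60,110,0,-20]
    - [-1,-72,132,0,-24]
    - [-1,-84,155,0,-28]
    - [-1,-96,178,0,-30.2]
    - [-1,-110,200,0,-30.2]
    - [-1,-122,215,0,-30.2]
    - [-1,-130,225,0,-30.2]
    - [-1,-130,225,0,-30.2]

```text
clock: 15.35
eef_pos: [0.5571, -0.1957, 0.191]
eef_rot: [0.65, 0.76, -0.0, -0.0]
contact_force: [0.1, 0.4, 0.3]
finger_gap: 0.0869
```

```bash
cat > m8.py <<'E'
from h import *
s=arm.get_state();p=arm.camera('wrist');save(p,'w8')
print(s['clock'],s['eef_pos'],s['joints'].round(2),'xyaw',np.degrees(np.arctan2(*Rn.from_quat(s['eef_rot']).apply([1,0,0])[1::-1])),s['contact_force'])
print(rect(p,'holder',.01,s))
for q,z in (('block_top',.104),('holder_rim',.048),('holder',0),('rock_center',.036)):
    for r in arm.tip_of(p,q)[:1]: X=ray(p,r['at'],z,s)[0];print(q,r['p'],r['at'],X,tool(s,X))
E
python3 m8.py
```

```text
15.35 [ 0.55714931 -0.19569388  0.19100533] [-0.06  0.34 -0.1   0.   -1.14 -1.35] xyaw 98.98411157902942 [0.11339592 0.39666763 0.25867813]
(0.55, [249.4, 171.6], ((572.9117431640625, -201.93455505371094), (134.7025146484375, 99.9493408203125), 9.271766662597656))
block_top 0.87 [247.0, 200.7] [ 0.57112498 -0.20399478  0.104     ] [-10.40252064  12.6135196   86.98757641]
holder_rim 0.63 [250.8, 187.8] [ 0.5717718 -0.2010188  0.048    ] [ -7.57757644  13.78510408 142.98687951]
holder 0.59 [249.3, 179.3] [ 0.57266992 -0.20404974  0.        ] [-10.72317374  14.25714086 190.98558384]
rock_center 0.8 [250.9, 181.0] [ 0.56599965 -0.20201554  0.036     ] [ -7.66360762   7.94267904 154.99395853]
```

View pics/w8.png

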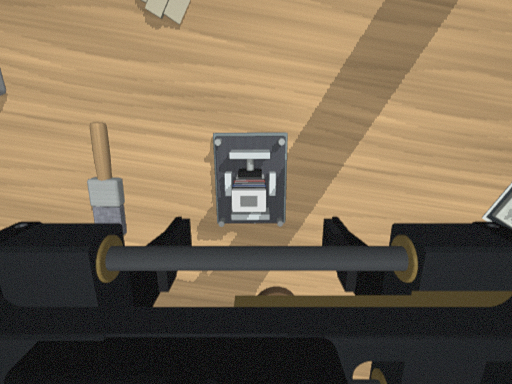

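The wrist view shows the block top at (249,201) with the wide 36 mm across the image, i.e. along the jaw direction as needed. The carry_out rows have no tilt, so I'll grip the top of the block lightly and lean it by moving sideways.

carry_out:
  motion:
    - [-1,-4,6,10,0]
    - [-1,-9,13,30,0]
    - [-1,-9,13,60,0]
    - [-1,-9,13,90,0]
    - [-1,-9,13,115,0]
    - [-1,-9,13,127,0]
    - [-1,-9,13,127,0]
    - [0.9,-9,13,127,0]
    - [0.9,-9,13,127,0]
    - [0.9,-9,13,127,0]
    - [0.9,-9,13,127,0]
    - [0.9,-9,13,127,0]
  newtons: 12

```text
clock: 16.85
eef_pos: [0.5707, -0.2025, 0.0657]
eef_rot: [0.649, 0.76, 0.0, 0.0]
contact_force: [-0.6, -0.8, -0.3]
finger_gap: 0.055
```

carry_out:
  motion:
    - [0.9,0,0,0,0]
    - [0.9,0,0,0,0]
    - [0.9,0,0,0,0]
    - [0.9,0,0,0,0]

```text
clock: 17.25
eef_pos: [0.5704, -0.2024, 0.0651]
eef_rot: [0.649, 0.76, -0.0, -0.0]
contact_force: [-0.4, 0.3, 0.9]
finger_gap: 0.0359
```

```bash
cat > m9.py <<'E'
from h import *
import sys
s=arm.get_state();p=arm.camera('side')
print(s['clock'],s['eef_pos'],s['contact_force'],s['moment'],s['finger_gap'])
X=np.array([.571,-.2025,.07]);c=proj(p,X)[0].astype(int)
im=cv2.cvtColor(p['pixels'],cv2.COLOR_RGB2BGR)[c[1]-40:c[1]+35,c[0]-50:c[0]+50]
cv2.imwrite('pics/'+sys.argv[1]+'.png',cv2.resize(im,None,fx=8,fy=8,interpolation=cv2.INTER_CUBIC))
E
python3 m9.py s9
```

```text
17.25 [ 0.57037506 -0.20236401  0.06513007] [-0.36071421  0.2983488   0.87256867] [0.1171478  0.06332363 0.05568417] 0.0359053913522644
```

View pics/s9.png

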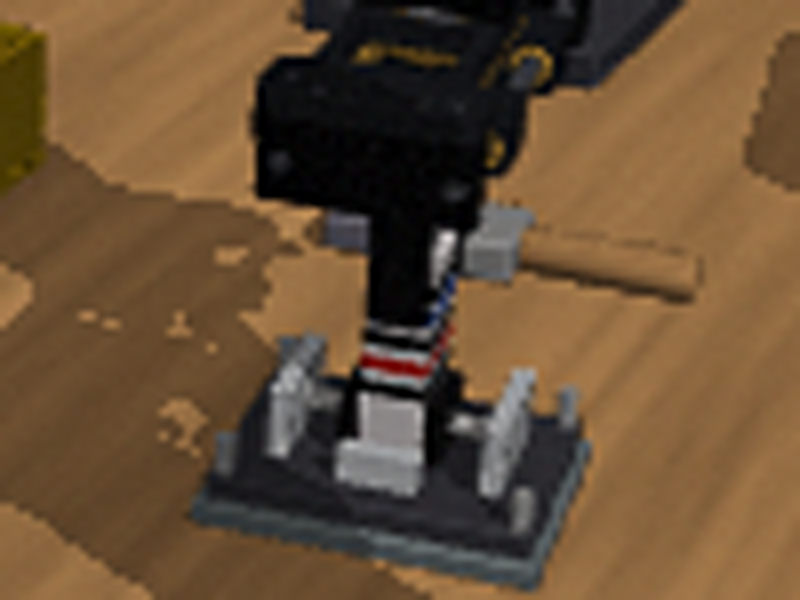

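The side view shows the fingers on the block's y faces, overlapping about 30 mm, with the cradle down. Now a test lean.

carry_out:
  motion:
    - [0.9,3,0,0,0]
    - [0.9,6,0,0,0]
    - [0.9,9,0,0,0]
    - [0.9,9,0,0,0]

```text
clock: 17.7
eef_pos: [0.5698, -0.1959, 0.0665]
eef_rot: [0.649, 0.761, -0.001, 0.002]
contact_force: [-0.1, -6.8, 3.2]
finger_gap: 0.0369
```

```bash
python3 m9.py s10
```

```text
17.7 [ 0.56981627 -0.19588539  0.06646124] [-0.06130251 -6.79059766  3.17654778] [-2.63544592  0.06633899 -0.0048318 ] 0.036883067969150814
```

View pics/s10.png

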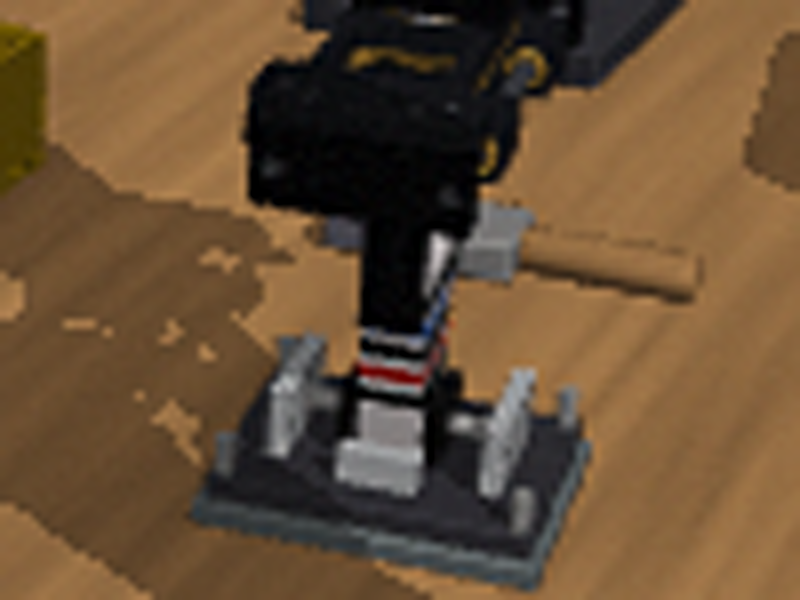

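carry_out:
  motion:
    - [0.9,3,0,0,0]
    - [0.9,6,0,0,0]
    - [0.9,6,0,0,0]

```text
clock: 18.05
eef_pos: [0.5691, -0.1904, 0.0674]
eef_rot: [0.649, 0.761, -0.001, 0.003]
contact_force: [-0.7, -8.3, 7.0]
finger_gap: 0.0386
```

carry_out:
  motion:
    - [0.9,-5,0,0,0]
    - [0.9,-10,0,0,0]
    - [0.9,-15,0,0,0]
    - [0.9,-20,0,0,0]
    - [0.9,-25,0,0,0]
    - [0.9,-30,0,0,0]
    - [0.9,-30,0,0,0]

```text
clock: 18.75
eef_pos: [0.5729, -0.2161, 0.0667]
eef_rot: [0.649, 0.76, 0.001, -0.0]
contact_force: [-3.7, 7.6, 10.9]
finger_gap: 0.0388
```

carry_out:
  motion:
    - [0.9,5,0,0,0]
    - [0.9,10,0,0,0]
    - [0.9,15,0,0,0]
    - [0.9,15,0,0,0]

```text
clock: 19.15
eef_pos: [0.5716, -0.2034, 0.0664]
eef_rot: [0.649, 0.761, 0.0, 0.002]
contact_force: [-0.7, -1.8, 6.5]
finger_gap: 0.0361
```

carry_out:
  motion:
    - [0.9,6,0,-1,0]
    - [0.9,12,0,-2,0]
    - [0.9,18,0,-2.5,0]
    - [0.9,18,0,-2.5,0]

```text
clock: 19.55
eef_pos: [0.5691, -0.1866, 0.0693]
eef_rot: [0.649, 0.761, -0.0, 0.002]
contact_force: [-0.9, -5.7, 6.7]
finger_gap: 0.0385
```

carry_out:
  motion:
    - [0.9,-7,0,-0.5,0]
    - [0.9,-14,0,-1,0]
    - [0.9,-21,0,-1.5,0]
    - [0.9,-28,0,-2,0]
    - [0.9,-36,0,-2.5,0]
    - [0.9,-36,0,-2.5,0]

```text
clock: 20.15
eef_pos: [0.5736, -0.2196, 0.071]
eef_rot: [0.65, 0.76, 0.001, -0.0]
contact_force: [-1.5, 5.2, 8.7]
finger_gap: 0.0384
```

carry_out:
  motion:
    - [0.9,7,0,-0.5,0]
    - [0.9,14,0,-1,0]
    - [0.9,21,0,-1.5,0]
    - [0.9,28,0,-2,0]
    - [0.9,36,0,-2.5,0]
    - [0.9,36,0,-2.5,0]

```text
clock: 20.75
eef_pos: [0.5695, -0.1868, 0.0751]
eef_rot: [0.649, 0.761, -0.0, 0.003]
contact_force: [-0.9, -4.4, 10.0]
finger_gap: 0.0372
```

```bash
python3 m9.py s11
```

```text
20.75 [ 0.56952784 -0.1867873   0.0750851 ] [-0.92403325 -4.43293204  9.99774099] [-1.72242584  0.18205415 -0.11209124] 0.03715164943708399
```

View pics/s11.png

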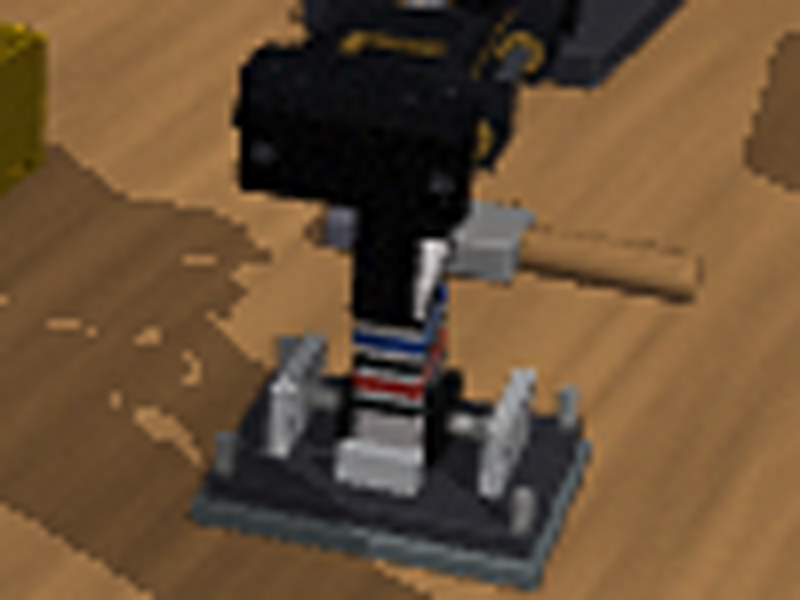

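The side view shows the fingers slipping up over the block (the blue stripe has come out below the tips) while the cradle stays down. With this grip the pushing pad rides up and doesn't carry the block. With no tool tilt available, I'll grip across the 24 mm faces instead, so the block can pivot between the pads while they lift it.

carry_out:
  motion:
    - [0.9,-7,0,0,0]
    - [0.9,-14,0,0,0]
    - [0.9,-23,0,0,0]
    - [-1,-18,0,0,0]
    - [-1,-18,0,0,0]
    - [-1,-18,0,-5,0]
    - [-1,-18,0,-30,0]
    - [-1,-18,0,-50,-8]
    - [-1,-18,0,-50,-16]
    - [-1,-18,0,-50,-24.5]
    - [-1,-18,0,-50,-33]
    - [-1,-18,0,-50,-41]

```text
clock: 22.0
eef_pos: [0.5699, -0.2022, 0.1223]
eef_rot: [0.339, 0.941, -0.0, -0.001]
contact_force: [0.3, -0.4, 0.2]
finger_gap: 0.0866
```

carry_out:
  motion:
    - [-1,0,0,0,-8]
    - [-1,0,0,0,-16]
    - [-1,0,0,0,-24.5]
    - [-1,0,0,0,-33]
    - [-1,0,0,0,-41]
    - [-1,0,0,0,-49]
    - [-1,0,0,0,-49]
    - [-1,0,0,0,-49]

```text
clock: 22.8
eef_pos: [0.5701, -0.2023, 0.1224]
eef_rot: [-0.077, 0.997, 0.0, -0.0]
contact_force: [-0.2, -0.0, -0.4]
finger_gap: 0.087
```

```bash
sed -i "s/'w8'/'w12'/" m8.py; python3 m8.py
```

```text
22.8 [ 0.57007459 -0.2023193   0.12235454] [-0.07  0.42 -0.16 -0.   -1.    0.23] xyaw -171.17107983594087 [-0.24039117 -0.01136594 -0.3797547 ]
(0.62, [257.1, 171.4], ((571.0301513671875, -200.75314331054688), (132.4876251220703, 106.05552673339844), 9.99455738067627))
block_top 0.92 [255.9, 210.3] [ 0.57083237 -0.2043875   0.104     ] [-0.44544112 -2.16466442 18.35365017]
holder 0.74 [256.0, 183.5] [ 0.5700982  -0.19978772  0.        ] [ -0.50571189   2.46683994 122.35481603]
rock_center 0.48 [77.3, 211.7] [ 0.75415949 -0.14933065  0.036     ] [-190.10278837   24.08465673   86.21491705]
```

View pics/w12.png

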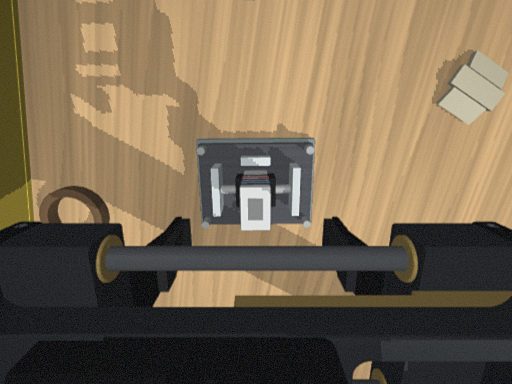

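The block looks upright, top at (256,210) and centred between the fingers. I'm gripping across the 24 mm.

carry_out:
  motion:
    - [-1,-0.5,-1,20,0]
    - [-1,-0.5,-1,45,0]
    - [-1,-0.5,-1,58,0]
    - [0.9,-0.5,-1,58,0]
    - [0.9,-0.5,-1,58,0]
    - [0.9,-0.5,-1,58,0]
    - [0.9,-0.5,-1,58,0]
    - [0.9,-0.5,-1,58,0]
    - [0.9,-0.5,-1,58,0]
    - [0.9,-0.5,-1,58,0]
    - [0.9,-0.5,-1,58,0]
    - [0.9,-0.5,-1,58,0]
  newtons: 25

```text
clock: 24.3
eef_pos: [0.5711, -0.2033, 0.0646]
eef_rot: [-0.078, 0.997, -0.0, 0.0]
contact_force: [0.5, -0.2, 0.3]
finger_gap: 0.0238
```

carry_out:
  motion:
    - [0.9,0,0,0,0]
    - [0.9,0,3,0,0]
    - [0.9,0,6,0,0]
    - [0.9,0,9,-0.5,0]
    - [0.9,0,12,-1,0]
    - [0.9,0,12,-1,0]

```text
clock: 24.9
eef_pos: [0.5692, -0.1924, 0.0649]
eef_rot: [-0.079, 0.997, -0.001, -0.0]
contact_force: [0.2, -3.7, -4.2]
finger_gap: 0.0238
```

carry_out:
  motion:
    - [0.9,0,-5,0,0]
    - [0.9,0,-10,-0.5,0]
    - [0.9,0,-15,-1,0]
    - [0.9,0,-20,-1.5,0]
    - [0.9,0,-25,-2,0]
    - [0.9,0,-25,-2,0]

```text
clock: 25.5
eef_pos: [0.5721, -0.2143, 0.0658]
eef_rot: [-0.078, 0.997, 0.002, -0.001]
contact_force: [1.1, 4.7, -5.1]
finger_gap: 0.0238
```

This works: pull about 5 N and lateral force under 5 N. Continuing.

carry_out:
  motion:
    - [0.9,0,6,-0.5,0]
    - [0.9,0,12,-1,0]
    - [0.9,0,19,-1.5,0]
    - [0.9,0,26,-2,0]
    - [0.9,0,26,-2,0]
    - [0.9,0,20,-2.5,0]
    - [0.9,0,13,-3,0]
    - [0.9,0,6,-3.5,0]
    - [0.9,0,0,-4,0]
    - [0.9,0,0,-4,0]

```text
clock: 26.5
eef_pos: [0.5724, -0.2149, 0.0707]
eef_rot: [-0.078, 0.997, 0.002, -0.001]
contact_force: [0.7, 4.4, -5.2]
finger_gap: 0.0239
```

carry_out:
  motion:
    - [0.9,0,6,-0.5,0]
    - [0.9,0,12,-1,0]
    - [0.9,0,19,-1.5,0]
    - [0.9,0,26,-2,0]
    - [0.9,0,26,-2,0]
    - [0.9,0,20,-2.5,0]
    - [0.9,0,13,-3,0]
    - [0.9,0,6,-3.5,0]
    - [0.9,0,0,-4,0]
    - [0.9,0,0,-4,0]

```text
clock: 27.5
eef_pos: [0.5725, -0.2151, 0.0749]
eef_rot: [-0.078, 0.997, 0.001, -0.001]
contact_force: [0.2, 4.8, -5.2]
finger_gap: 0.0237
```

```bash
cat > m13.py <<'E'
from h import *
s=arm.get_state();p=arm.camera('side')
print(s['clock'],s['eef_pos'],s['contact_force'],s['moment'],s['finger_gap'])
for q in('holder_rim','block','rock_center'): print(q,[(r['p'],r['at']) for r in arm.tip_of(p,q)[:1]])
print(proj(p,[[.571,-.2025,z] for z in(.048,.024,.034,.036)]).round(1).tolist())
for q in('cradle','block'):
    o=arm.outline_of(p,q)
    if o: r=np.argwhere(o[0]['mask']);print(q,o[0]['p'],len(r),r.min(0),r.max(0))
save(p,'side13')
E
python3 m13.py
```

```text
27.5 [ 0.57253041 -0.21511598  0.07491585] [ 0.21502597  4.8398557  -5.1845914 ] [1.62917274 0.02858071 0.07836148] 0.023749716171291232
holder_rim [(0.77, [295.3, 165.1])]
block [(0.61, [297.3, 180.5])]
rock_center [(0.91, [295.8, 168.1])]
[[294.7, 166.1], [294.1, 173.2], [294.3, 170.2], [294.4, 169.6]]
block 0.8 304 [143 290] [173 302]
```

The rim is at the same pixel row as at the start, so the cradle is down. The pull is a steady 5 N, well below the grip's slip limit. Continuing.

carry_out:
  motion:
    - [0.9,0,6,-0.5,0]
    - [0.9,0,12,-1,0]
    - [0.9,0,19,-1.5,0]
    - [0.9,0,26,-2,0]
    - [0.9,0,26,-2,0]
    - [0.9,0,20,-2.5,0]
    - [0.9,0,13,-3,0]
    - [0.9,0,6,-3.5,0]
    - [0.9,0,0,-4,0]
    - [0.9,0,0,-4,0]

```text
clock: 28.8
eef_pos: [0.5727, -0.2153, 0.0791]
eef_rot: [-0.078, 0.997, 0.001, -0.0]
contact_force: [0.1, 4.8, -5.2]
finger_gap: 0.0241
```

carry_out:
  motion:
    - [0.9,0,6,-0.5,0]
    - [0.9,0,12,-1,0]
    - [0.9,0,19,-1.5,0]
    - [0.9,0,26,-2,0]
    - [0.9,0,26,-2,0]
    - [0.9,0,20,-2.5,0]
    - [0.9,0,13,-3,0]
    - [0.9,0,6,-3.5,0]
    - [0.9,0,0,-4,0]
    - [0.9,0,0,-4,0]

```text
clock: 29.8
eef_pos: [0.5727, -0.2154, 0.083]
eef_rot: [-0.078, 0.997, 0.001, -0.0]
contact_force: [-1.0, 5.4, -5.0]
finger_gap: 0.0238
```

```bash
python3 m13.py
```

```text
29.8 [ 0.57269827 -0.21535577  0.08301305] [-0.99859122  5.44042114 -4.95524044] [1.54945148 0.06073311 0.08168759] 0.023832955242216756
holder_rim [(0.82, [294.5, 163.7])]
block [(0.66, [296.9, 168.3])]
rock_center [(0.88, [294.5, 164.7])]
[[294.7, 166.1], [294.1, 173.2], [294.3, 170.2], [294.4, 169.6]]
cradle 0.88 731 [161 271] [188 316]
block 0.77 244 [142 291] [170 301]
```

carry_out:
  motion:
    - [0.9,0,6,-0.5,0]
    - [0.9,0,12,-1,0]
    - [0.9,0,19,-1.5,0]
    - [0.9,0,26,-2,0]
    - [0.9,0,26,-2,0]
    - [0.9,0,20,-2.5,0]
    - [0.9,0,13,-3,0]
    - [0.9,0,6,-3.3,0]
    - [0.9,0,6,-3.3,0]

```text
clock: 31.0
eef_pos: [0.5724, -0.2107, 0.0871]
eef_rot: [-0.078, 0.997, 0.0, 0.0]
contact_force: [-1.4, 3.9, -2.2]
finger_gap: 0.0239
```

carry_out:
  motion:
    - [0.9,0,5,-0.3,0]
    - [0.9,0,10,-0.6,0]
    - [0.9,0,13,-1,0]
    - [0.9,0,13,-1,0]
    - [0.9,0,9,-1.3,0]
    - [0.9,0,5,-1.6,0]
    - [0.9,0,2,-1.8,0]
    - [0.9,0,2,-1.8,0]

```text
clock: 31.8
eef_pos: [0.5717, -0.2077, 0.0884]
eef_rot: [-0.078, 0.997, 0.001, -0.0]
contact_force: [-1.2, 5.0, -1.9]
finger_gap: 0.0237
```

```bash
python3 m13.py
```

```text
31.8 [ 0.57165369 -0.20766822  0.08835492] [-1.15620799  4.99482009 -1.92870157] [1.75741781 0.17868751 0.1000117 ] 0.023697901836910847
holder_rim [(0.92, [292.9, 165.0])]
block [(0.84, [294.9, 170.2])]
rock_center [(0.77, [291.8, 167.6])]
[[294.7, 166.1], [294.1, 173.2], [294.3, 170.2], [294.4, 169.6]]
cradle 0.56 728 [161 272] [188 316]
block 0.51 276 [141 290] [170 301]
```

carry_out:
  motion:
    - [0.9,0,4,-0.4,0]
    - [0.9,0,9,-0.8,0]
    - [0.9,0,9,-0.8,0]
    - [0.9,0,5,-1.2,0]
    - [0.9,0,2,-1.5,0]
    - [0.9,0,2,-1.5,0]

```text
clock: 32.7
eef_pos: [0.571, -0.2054, 0.0896]
eef_rot: [-0.078, 0.997, 0.001, -0.001]
contact_force: [0.2, 3.6, -5.7]
finger_gap: 0.0236
```

carry_out:
  motion:
    - [0.9,0,3,-0.4,0]
    - [0.9,0,6,-0.8,0]
    - [0.9,0,6,-1,0]
    - [0.9,0,3,-1.3,0]
    - [0.9,0,3,-1.6,0]
    - [0.9,0,3,-1.6,0]

```text
clock: 33.3
eef_pos: [0.5703, -0.2026, 0.0909]
eef_rot: [-0.078, 0.997, 0.001, -0.001]
contact_force: [0.3, 1.7, -14.5]
finger_gap: 0.024
```

```bash
python3 m13.py
```

```text
33.3 [ 0.57030857 -0.20257614  0.09089135] [  0.30048515   1.67648754 -14.49802292] [ 0.81399952 -0.08036363  0.04370959] 0.02400205952238686
holder_rim [(0.62, [291.6, 165.0])]
block [(0.53, [294.8, 168.7])]
rock_center [(0.56, [295.6, 167.0])]
[[294.7, 166.1], [294.1, 173.2], [294.3, 170.2], [294.4, 169.6]]
cradle 0.6 745 [164 272] [188 316]
block 0.68 297 [141 290] [170 302]
```

The pull rose to 14.5 N because the small swings did not free the block. I back off at once and resume the full swings.

carry_out:
  motion:
    - [0.9,0,2,2,0]
    - [0.9,0,6,2.5,0]
    - [0.9,0,11,2.5,0]
    - [0.9,0,14,2.5,0]
    - [0.9,0,14,2.5,0]

```text
clock: 34.1
eef_pos: [0.57, -0.1907, 0.0912]
eef_rot: [-0.079, 0.997, -0.001, 0.002]
contact_force: [-0.5, -5.5, -4.4]
finger_gap: 0.0236
```

carry_out:
  motion:
    - [0.9,0,-7,0,0]
    - [0.9,0,-14,0,0]
    - [0.9,0,-21,0,0]
    - [0.9,0,-28,0,0]
    - [0.9,0,-28,0,0]

```text
clock: 34.6
eef_pos: [0.5739, -0.218, 0.0895]
eef_rot: [-0.078, 0.997, -0.0, 0.001]
contact_force: [-0.4, 3.1, 1.3]
finger_gap: 0.0239
```

```bash
python3 m13.py
```

```text
34.6 [ 0.57388336 -0.21801224  0.08946082] [-0.39833952  3.11656152  1.30201261] [0.99036341 0.31251062 0.07146117] 0.02390659666044088
holder_rim [(0.72, [299.7, 166.5])]
block [(0.56, [295.0, 166.7])]
rock_center [(0.7, [295.9, 167.3])]
[[294.7, 166.1], [294.1, 173.2], [294.3, 170.2], [294.4, 169.6]]
cradle 0.61 697 [162 272] [187 316]
block 0.67 295 [140 290] [169 302]
```

carry_out:
  motion:
    - [0.9,0,7,-0.7,0]
    - [0.9,0,14,-1.3,0]
    - [0.9,0,21,-2,0]
    - [0.9,0,28,-2.5,0]
    - [0.9,0,28,-2.5,0]

```text
clock: 35.4
eef_pos: [0.5681, -0.1884, 0.0909]
eef_rot: [-0.079, 0.997, 0.0, -0.001]
contact_force: [1.6, -1.5, -6.1]
finger_gap: 0.0237
```

carry_out:
  motion:
    - [0.9,0,-7,-0.3,0]
    - [0.9,0,-14,-0.7,0]
    - [0.9,0,-21,-1,0]
    - [0.9,0,-28,-1.5,0]
    - [0.9,0,-28,-1.5,0]

```text
clock: 35.9
eef_pos: [0.5726, -0.2176, 0.0921]
eef_rot: [-0.078, 0.997, 0.001, -0.001]
contact_force: [0.0, 3.8, -7.1]
finger_gap: 0.0237
```

carry_out:
  motion:
    - [0.9,0,7,-0.3,0]
    - [0.9,0,14,-0.7,0]
    - [0.9,0,21,-1,0]
    - [0.9,0,28,-1.5,0]
    - [0.9,0,28,-1.5,0]

```text
clock: 36.4
eef_pos: [0.5686, -0.1887, 0.095]
eef_rot: [-0.079, 0.997, -0.0, 0.0]
contact_force: [0.9, -3.5, -5.8]
finger_gap: 0.0237
```

```bash
python3 m13.py; python3 - <<'E'
import cv2
import numpy as np
a=cv2.imread('pics/side13.png')[120:200,245:350];b=cv2.imread('pics/side1.png')[120:200,245:350]
cv2.imwrite('pics/s14.png',np.hstack([cv2.resize(v,(399,304),interpolation=cv2.INTER_CUBIC) for v in(a,b)]))
E
```

```text
36.4 [ 0.56862427 -0.18874619  0.09503585] [ 0.85963108 -3.51456767 -5.82119872] [-1.03244919 -0.07962436 -0.01574521] 0.023712909550077592
holder_rim [(0.71, [293.0, 164.6])]
block [(0.65, [290.2, 168.6])]
rock_center [(0.95, [296.3, 167.1])]
[[294.7, 166.1], [294.1, 173.2], [294.3, 170.2], [294.4, 169.6]]
cradle 0.31 288 [141 290] [170 301]
block 0.64 284 [141 290] [170 301]
```

View pics/s14.png

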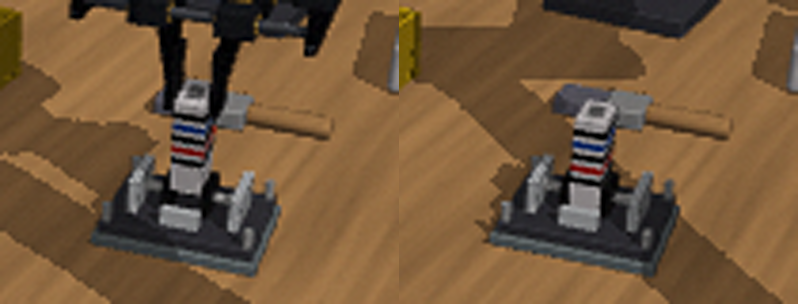

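The picture compares now (left) with the start (right). The block is up about 14 mm (red stripe from row 172 to 153) and the cradle is still down. The pads have crept up the block, because the tool has risen 30 mm. I'll re-grip lower and harder, then continue.

carry_out:
  motion:
    - [0.9,0,-8,0,0]
    - [0.9,0,-16,1,0]
    - [0.2,0,-15,1,0]
    - [0.2,0,-14,5,0]
    - [0.2,0,-14,15,0]
    - [0.2,0,-14,22,0]
    - [0.2,0,-14,22,0]
    - [0.9,0,-14,22,0]
    - [0.9,0,-14,22,0]
    - [0.9,0,-14,22,0]
    - [0.9,0,-14,22,0]
    - [0.9,0,-14,22,0]
  newtons: 58

```text
clock: 37.9
eef_pos: [0.5712, -0.2034, 0.073]
eef_rot: [-0.078, 0.997, -0.0, 0.0]
contact_force: [0.1, -0.4, -0.7]
finger_gap: 0.0238
```

carry_out:
  motion:
    - [0.9,0,6,-0.5,0]
    - [0.9,0,13,-1,0]
    - [0.9,0,13,-1.5,0]
    - [0.9,0,6,-2,0]
    - [0.9,0,-1,-2.5,0]
    - [0.9,0,-8,-3,0]
    - [0.9,0,-14,-3.5,0]
    - [0.9,0,-14,-3.5,0]

```text
clock: 38.7
eef_pos: [0.5717, -0.2135, 0.074]
eef_rot: [-0.077, 0.997, 0.003, -0.002]
contact_force: [1.4, 9.5, -5.0]
finger_gap: 0.0236
```

```bash
cat > m15.py <<'E'
from h import *
s=arm.get_state();p=arm.camera('side');print(s['clock'],s['eef_pos'],s['contact_force'],s['finger_gap'])
# red stripe rows (block height marker) and holder match shift against start picture
def red(im):
    h=cv2.cvtColor(im,cv2.COLOR_BGR2HSV)[130:200,275:315]
    m=cv2.inRange(h,(0,140,70),(8,255,255))|cv2.inRange(h,(172,140,70),(180,255,255));c=np.argwhere(m);return len(c),(c.mean(0)+[130,275]).round(2)
a=cv2.cvtColor(p['pixels'],cv2.COLOR_RGB2BGR);b=cv2.imread('pics/side1.png');print('red now',red(a),'start',red(b))
X=np.array([.571,-.2025,0]);print('px/mm z',(proj(p,X+[0,0,.09])-proj(p,X+[0,0,.06]))[0]/30)
# cradle parts: spring posts at both x ends
for n,(y,x) in {'postL':(160,278),'postR':(164,305),'plate':(180,272)}.items():
    t=b[y:y+14,x:x+12];r=cv2.matchTemplate(a[y-8:y+22,x-6:x+18],t,cv2.TM_CCOEFF_NORMED);_,v,_,l=cv2.minMaxLoc(r);print(n,round(v,2),l[0]-6,l[1]-8)
save(p,'side15')
E
python3 m15.py
```

```text
38.7 [ 0.57174935 -0.213533    0.07403892] [ 1.37459471  9.53091936 -4.97682956] 0.023608046462400757
red now (15, array([155.33, 296.  ])) start (15, array([164.  , 294.67]))
px/mm z [ 0.02748882 -0.30690016]
postL 0.93 0 0
postR 0.89 0 0
plate 0.99 0 0
```

carry_out:
  motion:
    - [0.9,0,7,-0.7,0]
    - [0.9,0,14,-1.3,0]
    - [0.9,0,21,-2,0]
    - [0.9,0,27,-2.5,0]
    - [0.9,0,27,-2.5,0]
    - [0.9,0,20,-2.8,0]
    - [0.9,0,12,-3,0]
    - [0.9,0,12,-3,0]

```text
clock: 39.55
eef_pos: [0.5716, -0.2066, 0.0794]
eef_rot: [-0.078, 0.997, -0.0, 0.0]
contact_force: [0.7, -0.3, -1.4]
finger_gap: 0.0237
```

```bash
python3 m15.py
```

```text
39.55 [ 0.5715999  -0.20661151  0.07935259] [ 0.70915841 -0.26483942 -1.36148417] 0.023700650876146395
red now (16, array([154.94, 295.31])) start (15, array([164.  , 294.67]))
px/mm z [ 0.02748882 -0.30690016]
postL 0.91 0 0
postR 0.89 0 0
plate 0.99 0 0
```

The pull is now −1.4 N, about the block's weight. The block has risen about 29 mm and the cradle posts haven't shifted, so it's free. I raise it clear and measure its lean.

carry_out:
  motion:
    - [0.9,0,1,-3,0]
    - [0.9,0,2,-8,0]
    - [0.9,0,3,-13,0]
    - [0.9,0,3,-14,0]
    - [0.9,0,3,-14,0]
    - [0.9,0,3,-14,0]

```text
clock: 40.2
eef_pos: [0.5708, -0.2022, 0.0933]
eef_rot: [-0.078, 0.997, 0.0, 0.0]
contact_force: [0.6, -0.3, -1.2]
finger_gap: 0.0238
```

```bash
cat > m16.py <<'E'
from h import *
from scipy.optimize import least_squares
s=arm.get_state();p=arm.camera('side');save(p,'side16');print(s['clock'],s['eef_pos'],s['contact_force'])
print([(q,r['p'],r['at']) for q in('block','block_top') for r in arm.tip_of(p,q)[:1]])
im=p['pixels'].astype(int);h=cv2.cvtColor(p['pixels'],cv2.COLOR_RGB2HSV)
# stripe centroids, per colour
for n,lo,hi in(('red',(0,140,60),(8,255,255)),('red2',(172,140,60),(180,255,255)),('blue',(100,120,50),(130,255,255))):
    m=cv2.inRange(h[125:190,278:315],lo,hi);c=np.argwhere(m)
    if len(c): print(n,len(c),(c.mean(0)+[125,278]).round(1),np.unique(c[:,1]+278))
# grey crop for reading edges
g=cv2.cvtColor(p['pixels'],cv2.COLOR_RGB2GRAY);print('\n'.join(f'{r} '+' '.join('%3d'%v for v in g[r,282:312]) for r in range(136,182)))
c=np.array(s['eef_pos']);a=np.radians(9.05);ex=np.array([np.cos(a),np.sin(a),0]);ey=np.array([-ex[1],ex[0],0])
for th in(-.15,0,.15):
    up=np.array([0,0,1])*np.cos(th)+ey*np.sin(th);w=ey*np.cos(th)-np.array([0,0,1])*np.sin(th)
    ctr=np.array([c[0],c[1],.125]);out=[]
    for zz in(-15,-55,-75):
        for sx in(-12,12):out.append(ctr+up*zz/1e3+ex*sx/1e3+w*.018)
    print('th',th,proj(p,out).round(1).tolist())
E
python3 m16.py
```

```text
40.2 [ 0.57082177 -0.20220558  0.09330433] [ 0.61278834 -0.29468533 -1.20838556]
[('block', 0.87, [293.4, 163.3]), ('block_top', 0.84, [300.1, 131.7])]
red 16 [151.2 295.2] [291 292 293 294 295 296 297 298 299 300]
blue 14 [144.4 295.6] [292 293 294 295 296 297 298 299 300]
136 121 124 124 125 121 125 121  20   7   8  12  58 115 106  56  60  45  48  73  79   0   9   8   3  18  86 113 116 117 114
137 123 123 123 122 121 122 121  51   0   4  52 188 179 183 172 112 110 112 112  80   3   9   8   1  25 122 117 119 116 116
138 123 127 124 121 120 120 120  51   2   6  41 153 146 143 144 138 162 167 177  89   4   9   5   2  36 123 117 117 118 119
139 127 124 120 118 119 121 124  48   0   0  44 157 153 149 148 149 145 148 142  60   5   8   1  18  94 123 118 118 118 117
140 124 122 120 118 120 127 131  91   0   0   9  29  33  69 110 115 153 155 150  57  12   5   3  27 127 117 119 119 118 115
141 121 120 116 121 127 128 129  89   0   8  24   5   0   0   0   0   2  27  26   5   6   6   2  23 122 116 117 117 116 115
142 117 115 123 130 130 128  96  54   0  25 112 157 113 110  67  32  28   2   4  
[... 4491 characters left out ...]
 85  38  40  43
179  30  29  26  29  46  61  65 110 109 138 138 137 134 133 132  87  41  46  43  42  24  25  46 147 130 131  51  40  43  41
180  32  31  27  30  27  27  41  38  38  38  60  63 112 111 136  42  41  44  42  45  45  41  44 132 132 109  41  88 128  81
181  26  28  32  33  36  32  26  29  40  43  37  39  38  35  39  41  41  44  43  43  43  42  39  28  60  47  39  89 119  96
th -0.15 [[298.9, 149.7], [290.6, 148.3], [297.2, 163.2], [289.0, 161.7], [296.4, 169.8], [288.3, 168.3]]
th 0 [[299.0, 150.4], [290.7, 148.9], [297.8, 163.0], [289.7, 161.5], [297.2, 169.1], [289.2, 167.6]]
th 0.15 [[299.2, 150.8], [290.9, 149.4], [298.5, 162.3], [290.4, 160.9], [298.2, 167.9], [290.2, 166.4]]
```

```bash
cat > m17.py <<'E'
from h import *
s=arm.get_state();p=arm.camera('wrist');save(p,'w17');t=arm.camera('top');print(s['clock'],s['eef_pos'])
print('w',[(q,r['p'],r['at']) for q in('block','block_top') for r in arm.tip_of(p,q)[:1]],'t',[(q,r['p'],r['at']) for q in('block','block_top') for r in arm.tip_of(t,q)[:1]])
o=arm.outline_of(p,'block');
if o:
    m=np.argwhere(o[0]['mask']);print('mask',o[0]['p'],len(m),m.min(0),m.max(0))
a=np.radians(9.05);ex=np.array([np.cos(a),np.sin(a),0]);ey=np.array([-ex[1],ex[0],0]);k=np.array([0,0,1.])
c=np.array(s['eef_pos']);piv=np.array([c[0],c[1],.120]) # pad centre
for th in(-.2,-.1,0,.1,.2):
    up=k*np.cos(th)+ey*np.sin(th);w=ey*np.cos(th)-k*np.sin(th)
    pts=[piv+up*z/1e3-w*.018 for z in(15,-15,-25,-35,-45,-65)]
    print(th,'front face rows top..bottom',proj(p,pts,s)[:,1].round(1),'cols',proj(p,pts,s)[[0,-1],0].round(1))
px=p['pixels']
for r in range(160,236): print(r,px[r,256].tolist(),px[r,250].tolist(),end=' | ' if r%2 else '\n')
E
python3 m17.py
```

```text
40.35 [ 0.57072412 -0.20228103  0.09305953]
w [('block', 0.72, [257.2, 214.6]), ('block_top', 0.69, [256.4, 255.7])] t [('block', 0.66, [116.8, 192.9]), ('block_top', 0.44, [351.4, 189.5])]
mask 0.94 2726 [194 234] [285 279]
-0.2 front face rows top..bottom [213.8 206.6 204.7 203.  201.5 198.8] cols [256.5 256.4]
-0.1 front face rows top..bottom [217.1 204.9 201.7 198.8 196.2 191.6] cols [256.5 256.4]
0 front face rows top..bottom [220.7 203.5 199.  194.8 191.1 184.6] cols [256.5 256.4]
0.1 front face rows top..bottom [224.6 202.4 196.5 191.1 186.3 177.8] cols [256.5 256.4]
0.2 front face rows top..bottom [228.7 201.6 194.3 187.7 181.7 171.2] cols [256.5 256.4]
160 [99, 105, 105] [96, 103, 104]
161 [123, 130, 131] [119, 126, 126] | 162 [169, 178, 178] [169, 179, 180]
163 [226, 233, 232] [226, 233, 232] | 164 [233, 238, 239] [233, 238, 238]
165 [231, 236, 236] [232, 236, 237] | 166 [230, 236, 235] [229, 235, 235]
167 [230, 236, 236] [231, 237, 237] | 168 [231, 236, 236] [231, 236, 236]
169 [231, 237, 236] [233, 238, 238] | 170 [236, 242, 242] [237, 242, 241]
171 [210, 223, 221] [214, 
[... 1493 characters left out ...]
5]
217 [72, 74, 73] [66, 70, 71] | 218 [119, 119, 119] [114, 116, 117]
219 [124, 126, 126] [127, 130, 128] | 220 [122, 124, 126] [120, 124, 124]
221 [125, 127, 127] [127, 130, 129] | 222 [161, 163, 162] [160, 158, 160]
223 [188, 190, 188] [190, 194, 193] | 224 [192, 196, 197] [197, 200, 199]
225 [195, 199, 198] [197, 198, 198] | 226 [193, 197, 194] [197, 201, 198]
227 [194, 196, 195] [193, 196, 197] | 228 [193, 196, 195] [195, 196, 195]
229 [198, 202, 199] [196, 197, 199] | 230 [194, 197, 197] [194, 199, 197]
231 [195, 197, 198] [193, 196, 195] | 232 [195, 199, 198] [196, 199, 199]
233 [192, 197, 196] [195, 196, 197] | 234 [194, 196, 195] [194, 194, 194]
235 [194, 197, 196] [197, 200, 200] |
```

```bash
cat > m18.py <<'E'
from h import *
from scipy.optimize import least_squares
import sys
s=arm.get_state();p=arm.camera('wrist');print(s['clock'],s['eef_pos'],s['contact_force'])
col=p['pixels'][:,250:263].astype(float).mean((1,2))
d=np.diff(col)
bot=185+np.argmax(np.r_[d[185:197]])+.5; top=217+np.argmax(d[217:240])+.5
if len(sys.argv)>1: bot,top=map(float,sys.argv[1:])
a=np.radians(9.05);ex=np.array([np.cos(a),np.sin(a),0]);ey=np.array([-ex[1],ex[0],0]);k=np.array([0,0,1.]);c=np.array(s['eef_pos'])
def f(v,off):
    th,zt=v;up=k*np.cos(th)+ey*np.sin(th);w=ey*np.cos(th)-k*np.sin(th)
    piv=c+k*.027+ey*off
    return proj(p,[piv+up*zt-w*.018,piv+up*(zt-.08)-w*.018],s)[:,1]
print('rows top,bottom',top,bot)
for off in(-.003,0,.003):
    r=least_squares(lambda v:f(v,off)-[top,bot],[0,.02],x_scale=[.1,.01]);th,zt=r.x
    print('off',off,'th',th.round(3),'resid',r.fun.round(2),'underside z',(c[2]+.027+(zt-.08)*np.cos(th)).round(4))
E
python3 m18.py
```

```text
40.7 [ 0.57086803 -0.20235185  0.09323799] [ 0.2710884   0.04819719 -2.18430774]
rows top,bottom 217.5 193.5
off -0.003 th -0.135 resid [-0.  0.] underside z 0.071
off 0 th -0.12 resid [-0.  0.] underside z 0.058
off 0.003 th -0.106 resid [0. 0.] underside z 0.0464
```

```bash
python3 m18.py 192.7 221.8
```

```text
40.75 [ 0.57089142 -0.2023646   0.09324985] [ 0.28218339 -0.0303206  -0.91318153]
rows top,bottom 221.8 192.7
off -0.003 th -0.106 resid [0. 0.] underside z 0.0749
off 0 th -0.089 resid [0. 0.] underside z 0.0635
off 0.003 th -0.074 resid [0. 0.] underside z 0.0533
```

The block leans about −0.09 rad in the pads, underside at about 64 mm. To straighten it without letting go, I'll press its base flat on the bare table beside the holder with a light grip, then bring it back.

carry_out:
  motion:
    - [0.9,0,0,-8,0]
    - [0.9,0,5,-15,0]
    - [0.9,0,25,-15,0]
    - [0.9,0,50,-15,0]
    - [0.9,0,75,-15,0]
    - [0.9,0,95,-15,0]
    - [0.9,0,105,0,0]
    - [0.9,0,105,25,0]
    - [0.9,0,105,45,0]
    - [0.9,0,105,54,0]
    - [0.9,0,105,57,0]
    - [0.9,0,105,57,0]

```text
clock: 42.0
eef_pos: [0.555, -0.0986, 0.0368]
eef_rot: [-0.079, 0.997, -0.0, 0.0]
contact_force: [-0.1, -0.6, -2.1]
finger_gap: 0.0236
```

carry_out:
  motion:
    - [0.9,0,0,1,0]
    - [0.9,0,0,3,0]
    - [0.9,0,0,5,0]
    - [0.9,0,0,5,0]
  newtons: 15

```text
clock: 42.4
eef_pos: [0.5544, -0.0987, 0.0313]
eef_rot: [-0.078, 0.997, 0.0, -0.0]
contact_force: [-0.0, -0.0, -1.7]
finger_gap: 0.0238
```

carry_out:
  motion:
    - [0.9,0,0,1.5,0]
    - [0.9,0,0,3,0]
    - [0.9,0,0,3,0]

```text
clock: 42.7
eef_pos: [0.5548, -0.0986, 0.0296]
eef_rot: [-0.079, 0.997, -0.0, 0.0]
contact_force: [-2.1, 0.7, 6.6]
finger_gap: 0.0241
```

carry_out:
  motion:
    - [0.9,0,0,1.5,0]
    - [0.9,0,0,3,0]
    - [0.9,0,0,3,0]

```text
clock: 43.0
eef_pos: [0.5554, -0.0987, 0.0289]
eef_rot: [-0.079, 0.997, -0.001, 0.001]
contact_force: [-5.5, 3.0, 17.7]
finger_gap: 0.0236
```

```bash
cat > m19.py <<'E'
from h import *
s=arm.get_state();p=arm.camera('wrist');col=p['pixels'][:,252:262].astype(int).mean(1).round().astype(int)
print(s['clock'],s['eef_pos'],s['contact_force']);print([(r,*col[r]) for r in range(180,236)])
a=np.radians(9.05);ex=np.array([np.cos(a),np.sin(a),0]);ey=np.array([-ex[1],ex[0],0]);k=np.array([0,0,1.]);c=np.array(s['eef_pos'])
for th in(-.1,-.05,0,.05):
    up=k*np.cos(th)+ey*np.sin(th);w=ey*np.cos(th)-k*np.sin(th);piv=c+k*.027
    for zu in((.0,) if c[2]<.05 else (.06,.065,.07)): zt=(zu-c[2]-.027)+.08;print(th,zu,proj(p,[piv+up*(zt-.08*i)-w*.018 for i in(0,1)],s)[:,1].round(1))
E
python3 m19.py
```

```text
43.0 [ 0.55543336 -0.09865035  0.02885458] [-5.4901621   2.98728138 17.6919727 ]
[(180, np.int64(186), np.int64(155), np.int64(114)), (181, np.int64(186), np.int64(155), np.int64(113)), (182, np.int64(186), np.int64(155), np.int64(114)), (183, np.int64(186), np.int64(155), np.int64(114)), (184, np.int64(186), np.int64(155), np.int64(114)), (185, np.int64(185), np.int64(154), np.int64(114)), (186, np.int64(185), np.int64(155), np.int64(113)), (187, np.int64(185), np.int64(154), np.int64(113)), (188, np.int64(186), np.int64(155), np.int64(114)), (189, np.int64(185), np.int64(154), np.int64(113)), (190, np.int64(183), np.int64(153), np.int64(111)), (191, np.int64(185), np.int64(153), np.int64(112)), (192, np.int64(184), np.int64(152), np.int64(110)), (193, np.int64(167), np.int64(146), np.int64(121)), (194, np.int64(132), np.int64(134), np.int64(134)), (195, np.int64(131), np.int64(134), np.int64(134)), (196, np.int64(133), np.int64(136), np.int64(135)), (197, np.int64(133), np.int64(135), np.int64(134)), (198, np.int64(136), np.int64(137), np.int64(137)), (199, np.int64(125), np.int64(
[... 1248 characters left out ...]
4(204), np.int64(206), np.int64(205)), (225, np.int64(209), np.int64(211), np.int64(211)), (226, np.int64(208), np.int64(211), np.int64(210)), (227, np.int64(208), np.int64(211), np.int64(211)), (228, np.int64(208), np.int64(211), np.int64(210)), (229, np.int64(207), np.int64(210), np.int64(209)), (230, np.int64(210), np.int64(212), np.int64(212)), (231, np.int64(208), np.int64(211), np.int64(211)), (232, np.int64(209), np.int64(212), np.int64(211)), (233, np.int64(208), np.int64(210), np.int64(210)), (234, np.int64(208), np.int64(211), np.int64(210)), (235, np.int64(208), np.int64(210), np.int64(210))]
-0.1 0.0 [221.7 193.7]
-0.05 0.0 [224.5 190.6]
0 0.0 [227.3 187.5]
0.05 0.0 [230.1 184.5]
```

carry_out:
  motion:
    - [0.9,0,0,0,0]
    - [0.9,0,0,0,0]
    - [0.9,0,0,1,0]
    - [0.9,0,0,1,0]
  newtons: 3

```text
clock: 43.45
eef_pos: [0.5548, -0.0986, 0.0244]
eef_rot: [-0.079, 0.997, -0.0, 0.0]
contact_force: [-0.8, 0.7, 3.7]
finger_gap: 0.0242
```

```bash
sed -i 's/^print(s.*$/print(s["clock"],s["eef_pos"],s["contact_force"],s["finger_gap"]);print([(r,int(col[r].mean())) for r in [*range(184,203),*range(214,236)]])/' m19.py; sed -i "s/print(s\[\"clock\"\]/save(p,'w19');print(s[\"clock\"]/" m19.py; python3 m19.py
```

```text
43.45 [ 0.55481903 -0.09858077  0.02441866] [-0.82496904  0.6535622   3.68529612] 0.024153051774913552
[(184, 151), (185, 151), (186, 150), (187, 151), (188, 150), (189, 149), (190, 149), (191, 149), (192, 149), (193, 150), (194, 148), (195, 141), (196, 137), (197, 138), (198, 138), (199, 137), (200, 138), (201, 140), (202, 130), (214, 79), (215, 128), (216, 131), (217, 90), (218, 59), (219, 84), (220, 126), (221, 144), (222, 121), (223, 50), (224, 20), (225, 46), (226, 105), (227, 141), (228, 139), (229, 138), (230, 135), (231, 153), (232, 189), (233, 207), (234, 212), (235, 211)]
-0.1 0.0 [224.4 194.7]
-0.05 0.0 [227.6 191.8]
0 0.0 [230.9 188.9]
0.05 0.0 [234.3 186.1]
```

With the grip eased to 3 N the base settled: the visible face span grew from 29.7 to 36.7 px. Now I tighten the grip, lift, and go back over the holder.

carry_out:
  motion:
    - [0.9,0,0,0,0]
    - [0.9,0,0,0,0]
    - [0.9,0,0,0,0]
    - [0.9,0,0,-5,0]
    - [0.9,0,0,-20,0]
    - [0.9,0,0,-45,0]
    - [0.9,0,0,-70,0]
    - [0.9,0,-10,-82,0]
    - [0.9,0,-30,-82,0]
    - [0.9,0,-55,-82,0]
    - [0.9,0,-80,-82,0]
    - [0.9,0,-98,-82,0]
  newtons: 45

```text
clock: 44.7
eef_pos: [0.5691, -0.1967, 0.1053]
eef_rot: [-0.078, 0.997, 0.0, -0.001]
contact_force: [0.2, 0.5, -1.3]
finger_gap: 0.0237
```

carry_out:
  motion:
    - [0.9,0,-4,0,0]
    - [0.9,0,-6,3,0]
    - [0.9,0,-6,10,0]
    - [0.9,0,-6,14,0]
    - [0.9,0,-6,14,0]
    - [0.9,0,-6,14,0]

```text
clock: 45.3
eef_pos: [0.5707, -0.2008, 0.0921]
eef_rot: [-0.079, 0.997, 0.0, -0.0]
contact_force: [-0.2, 0.1, -1.1]
finger_gap: 0.0234
```

```bash
python3 m19.py; python3 m15.py; python3 - <<'E'
from h import *
t=arm.camera('top');print(rect(t,'board',.008))
for q,z in(('sherd_green',0),('sherd_cream',0),('vase_neck',0),('foot_ring',0),('ink_pad',0),('marker',0),('brush',0)):
    print(q,[(round(r['p'],2),np.round(r['at']),ray(t,r['at'],z)[0].round(3)) for r in arm.tip_of(t,q)[:1]])
E
```

```text
45.3 [ 0.5706958  -0.20082955  0.09212654] [-0.15880659  0.0738857  -1.06446956] 0.023369907748311422
[(184, 74), (185, 74), (186, 73), (187, 72), (188, 64), (189, 63), (190, 76), (191, 75), (192, 74), (193, 72), (194, 85), (195, 114), (196, 130), (197, 129), (198, 127), (199, 128), (200, 129), (201, 129), (202, 131), (214, 73), (215, 120), (216, 121), (217, 83), (218, 56), (219, 78), (220, 116), (221, 134), (222, 114), (223, 47), (224, 17), (225, 42), (226, 98), (227, 133), (228, 131), (229, 128), (230, 126), (231, 139), (232, 171), (233, 194), (234, 198), (235, 197)]
-0.1 0.06 [220.1 192.9]
-0.1 0.065 [222.8 194. ]
-0.1 0.07 [225.8 195.2]
-0.05 0.06 [222.5 189.6]
-0.05 0.065 [225.8 191. ]
-0.05 0.07 [229.3 192.4]
0 0.06 [224.9 186.4]
0 0.065 [228.8 188. ]
0 0.07 [232.9 189.7]
0.05 0.06 [227.4 183.3]
0.05 0.065 [231.8 185.1]
0.05 0.07 [236.5 187. ]
45.35 [ 0.57089591 -0.20094455  0.09238272] [-0.69533296 -0.02398938 -1.49511729] 0.02364270140070277
red now (13, array([150.54, 295.15])) start (15, array([164.  , 294.67]))
px/mm z [ 0.02748882 -0.30690016]
postL 0.86 0 0
postR 0.89 0 0
plate 0.99 0 0
(0.91, [178.9, 209.0], ((525.0187377929688, 224.49029541015625), (93.06141662597656, 129.019287109375), 68.18289184570312))
sherd_green [(0.78, array([193., 131.]), array([0.756, 0.197, 0.   ]))]
sherd_cream [(0.75, array([389., 274.]), array([ 0.36 , -0.345,  0.   ]))]
vase_neck [(0.78, array([250., 124.]), array([0.776, 0.034, 0.   ]))]
foot_ring [(0.62, array([308., 126.]), array([ 0.772, -0.131,  0.   ]))]
ink_pad [(0.95, array([118., 191.]), array([0.582, 0.401, 0.   ]))]
marker [(0.65, array([138., 279.]), array([0.34 , 0.334, 0.   ]))]
brush [(0.8, array([406., 186.]), array([ 0.602, -0.399,  0.   ]))]
```

```bash
python3 -c "
from station import arm
print(arm.job_done());s=arm.get_state();print(s['clock'],s['finger_gap'])"
```

```text
the job is handed in; nothing more can be done
None
the job is handed in; nothing more can be done
```

I handed the job in at about 45.5 s of the 61 s. The board is on the mat and let go. The block is free and held about 19 mm above the holder, though my check that it is upright was not conclusive.

- **Board:** I slid and turned it flat onto the mat. It measured within 1 mm of the mat's centre and about 0.6° off its long side (68.2° against 68.7°).
- **First grasp missed:** The real fingertips sit about 10–16 mm behind the TCP, not 14 mm ahead as the interface text says. The fingers closed above the blue block and the board did not move. I re-gripped about 30 mm lower.
- **Block grip differed from the advice:** The moves allow no tool tilt. Gripping across the 36 mm made the fingers ride up the block. I gripped across the 24 mm faces instead, so the block could pivot between the pads, and rocked it many times each way with about 5 N of pull. I re-gripped once because the pads had crept up.
- **Force spike:** For one short stretch of small swings the pull rose to about 14.5 N, more than the cradle's 12 N weight. I backed off at once. I can't rule out that the cradle lifted briefly. In the pictures afterwards its posts matched the start picture with no shift.
- **Straightening:** The freed block leaned about 0.09 rad. I pressed its base flat on bare table beside the holder, with the grip eased to 3 N but never opened, then tightened it and brought the block back.

**Last checks:**
- Force on the tool was about −1.1 to −1.5 N, roughly the block's weight.
- The block's underside was about 67 mm above the table, against 48 mm for the rim.
- The bystanders measured within about 7 mm of their first readings, which is about the detector's noise.
- **Disagreement:** my wrist-camera fit still suggests up to 0.05 rad of lean. That is about its calibration error, and pressing the base flat should have left the block upright.

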